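# Load a bolt blank into the cut-off cradle against its length stop

### The job

Take the longer, thicker brass rod from its wooden rest and lay it in the open part of the V-groove of the steel cradle. Then push it gently along the groove, under the spring shoe on the bridge, until it presses in the sprung pin of the length stop a little, and let go so that it stays bearing against the pin. The pin is delicate: feel for it and never ram it; leave the short rod in its rest alone.

Things in the scene. Friction and masses are not known exactly. Their poses are not given: they have to be found in the camera images.
- rod: The brass rod to load: round, 22 mm diameter, 100 mm long, about 0.32 kg, flat ends, both alike. Origin at its centre; x runs along it (either way round). At the start it lies level in one of two wooden rests, its axis 40 mm above the table; between the rest's two notched uprights 68 mm of it is free, with clear space down to 8 mm above the table.
- cradle: Fixed steel V-groove cradle, 265 mm long, 90 mm wide. Origin on the table below the groove; x runs along the groove towards the stop, z up. The level 90-degree groove runs from x = -110 mm (open end) to +155 mm. The rod seated in it has its axis at y = 0, z = 50 mm. The groove's upper edges are at z = 44 mm, y = +-10 mm; outside they slope down to about 38 mm.
- groove (a point): Point in the open part of the cradle's groove, at x = -40, y = 0, z = 50 mm of the cradle's frame: a good place for the rod's centre when it is laid in. The groove is open from above from x = -110 to +33 mm. Axes as the cradle's.
- bridge (a point): Top middle of the bridge across the groove, at x = 52, z = 87 mm of the cradle: 16 mm thick, posts at y = +-38 mm; the shoe's stem rises to z = 97. Below it a sprung brass shoe (ramp from x = 33 mm, flat x = 48 to 62 mm) presses on the rod, which lifts it 2 mm. Pushing the rod takes 1 to 4 N in the bare groove and roughly 5 to 16 N under the shoe, differing from run to run.
- stop: Length stop beyond the bridge: a dark block (28 x 52 x 23 mm) with a thumbscrew. Origin on its front face, at the groove's centre line and the height of the seated rod's axis; axes as the cradle's; at x = 108 to 120 mm of the cradle. From this face a thin steel pin with a 12 mm head points back along the groove to meet the rod's end; it is part of the stop.
- short_rod: Another brass rod, 16 mm diameter, 70 mm long, in the other wooden rest; to be left alone. Origin at its centre, x along it.
- pin_root (a point): Where the pin comes out of the stop's front face. How far the pin is screwed out differs from job to job and is not measured: its head's end lies 6 to 34 mm before this point (74 to 114 mm along the cradle's x). The head is sprung: about 1 N at first touch, 2 N per mm, 3 mm of travel (7 N), then solid; over 12 N harms it. The shoe's friction keeps the released rod pressed on it.
There are look-alikes about, which are no part of the job. Leave any orange or red look-alike of the rod alone.

How it is judged:
By the outcome, as a careful person would: the job done as asked, in the order asked, and still so for the second after the job is handed in, with the robot touching nothing.
It also fails if it takes over 72 s, if anything falls off the work surface, if the arm or the gripper's body presses on something with over 40 N, if the wrist force passes 120 N, or if a joint passes its speed limit or range.

### The arm

A 7-joint arm with a two-finger parallel gripper is mounted at the origin on the work surface. World frame = base frame: x ahead of the robot, y to its left, z up, the work surface at z = 0. Lengths are in m, angles in degrees, forces in N, time in s.
With the tool pointing down it reaches from about 0.425 to 0.875 m from the base axis. Payload 4.7 kg.
Tool frame: the origin (TCP) lies between the finger pads; the fingertips stand 11 mm ahead of it and the grasp point (between the pads) lies 8 mm behind it (env.tcp_to_tips is the distance from the TCP to the fingertips, in m); z points along the fingers, y is the line along which they close (so a half turn about z gives the same grasp; the last joint's range is limited). The gripper opens to 87 mm and grips with 3 to 60 N. Pads are 19 mm wide; open, the fingers measure 117 mm over their backs; the gripper's body (75 mm by 190 mm) begins 51 mm behind the grasp point.
Start: joints at [69.849, 18.392, -4.016, 83.108, 1.295, 78.541, -3.26], TCP at [0.232, -0.607, 0.234] pointing down, gripper open.
Joint ranges: [-163.93, 163.93], [-17.29, 119.83], [-79.2, 71.16], [3.27, 140.29], [-89.18, 269.18], [5.43, 117.66], [-154.24, 154.24]. Speed limits (degrees/s): [147.25, 147.25, 180, 180, 180, 180, 180].

### API

Orientations are given as [roll, pitch, yaw] about the fixed x, y, z axes, in that order (R = Rz(yaw) Ry(pitch) Rx(roll)).
In Python, from cell import env, viewer gives the robot as it stands.
- The arm moves only by the tool step_arm, never from a script. Its arguments are lists of equal length, an entry for each row: "delta_pos": the shift along the tool's x, y, z in units of 0.2 m (1.0 is 0.2 m), a list of three; "rot": the turn, a rotation vector about the tool's x, y, z in units of 1.5 rad (1.0 is 1.5 rad), a list of three; "gripper": the gripper command: -1 is shut, 1 is fully open, values between are in proportion. A call has 1 to 20 rows; each row is the pose to reach, as a shift and turn from the pose commanded when the call began, along the tool's axes at that moment; what a row does not reach only later rows make up. A row lasts 1/8 s, in which the tool goes at most 62.5 mm and 10.7 degrees, less where a joint would pass 70% of its speed; a pose out of reach is approached as far as the arm can. A call with a number of a shift or a turn outside -1 to 1 is refused whole. A call with a gripper value outside its range is refused whole. The fingers move at their own pace and stop on an object; "squeeze" is the grip in N (left out, the last holds). Time passes only in rows, so rows that repeat a pose let the fingers close. It gives the time, the measured TCP pose, the force, the opening and the grip force at its end, in the units of the state.
- env.get_obs(): the state, without advancing time (a new reading comes with each control period).
- viewer.read_camera(name): name is "side" or "top" or "wrist"; returns a dict with "img" (420x560x3 uint8, red, green, blue), "fx", "fy", "cx", "cy" (pixels), "pose" (4x4, takes a point from camera to world coordinates). Camera axes: x right, y down, z forward; pixel columns grow to the right and rows downward; lengths in m; the calibration is good to about 2 mm. The wrist camera is an equidistant fisheye: a pixel r from the principal point sees the ray r / f radians off the axis. A picture is of the moment at which its call begins. There is no depth.
- env.sign_off(): hands the job in; it is judged then, once.
The state is a dict: "time_s": time; "qpos": joint angles; "joint_velocities": joint speeds; "effort": joint torques, N m; "tool_pos": TCP position; "tool_rot": TCP orientation; "force": force on the tool from outside, world axes, zero at the start; "wrist_torque": the same for the moment, N m; "grip_width": finger opening in m; "grasp_force": force on a finger pad.
Only numpy, scipy, OpenCV 4.12 (cv2) and the standard library are available. Lean on these libraries where they do the work, as an engineer would, in place of code of your own. Each camera call takes 0.05 s, during which the arm holds its last target. There are 200 camera calls.

## Working session

There is one attempt and no reset: what is moved stays moved. The work goes in short steps, Python scripts to look and compute and a tool call to move; the robot and the scene stay as the last step left them, time stands still between calls to the robot, and variables do not carry over. Pictures are saved under pics/ and viewed, at most 10 in all, crops included, and the job is handed in when it is done.

Besides the shell and the picture viewer there is one more tool, called after ">>>" as a command line: name --argument value ..., lists and objects as JSON in quotes. step_arm: Moves the arm, as the interface text tells. Shifts and turns lie within -1 to 1; 1 stands for 0.2 m of shift or 1.5 rad of turn. Its arguments: {"type":"object","properties":{"delta_pos":{"type":"array"},"rot":{"type":"array"},"gripper":{"type":"array"},"squeeze":{"type":"number"}},"required":["delta_pos","rot","gripper"]}

```bash
mkdir -p pics; ls
python3 - <<'E'
from cell import env, viewer
import cv2, numpy as np
for n in ("top","side"):
    c=viewer.read_camera(n); np.savez(f"pics/{n}0.npz",**c)
    cv2.imwrite(f"pics/{n}0.png",c["img"][:,:,::-1]); print(n,c["fx"],c["cx"],c["cy"],np.round(c["pose"],3).tolist())
o=env.get_obs(); print(o)
E
```

```text
pics
top 428.1626018580753 276.7682780176127 213.1972591987515 [[-0.022, -0.998, 0.057, 0.564], [-1.0, 0.021, -0.015, -0.081], [0.014, -0.058, -0.998, 0.932], [0.0, 0.0, 0.0, 1.0]]
side 420.6356187017424 281.3066841364113 213.28008392830054 [[0.727, -0.533, 0.433, 0.264], [-0.686, -0.569, 0.453, -0.447], [0.005, -0.626, -0.78, 0.699], [0.0, 0.0, 0.0, 1.0]]
{'time_s': 0.1, 'qpos': array([69.8498416 , 18.43391797, -4.01471824, 83.16834115,  1.29566111,
       78.54173908, -3.2592614 ]), 'joint_velocities': array([-0.06331719, -0.15674857,  0.0054767 , -0.13350865,  0.04498335,
       -0.10268486, -0.05303914]), 'effort': array([-9.00422401e-05, -4.92570555e+01, -4.05670311e-01, -3.13401318e+01,
       -6.41868473e-02,  3.94556543e-02,  1.06632754e-04]), 'tool_pos': array([ 0.23226347, -0.6065671 ,  0.23257715]), 'tool_rot': array([-1.79901269e+02,  6.44927365e-03,  2.09598667e+01]), 'force': array([0.28566282, 0.12358957, 0.35594495]), 'wrist_torque': array([ 0.00340521, -0.04276925, -0.00885983]), 'grasp_force': 0.0, 'grip_width': 0.08689520130923382}
```

View pics/top0.png

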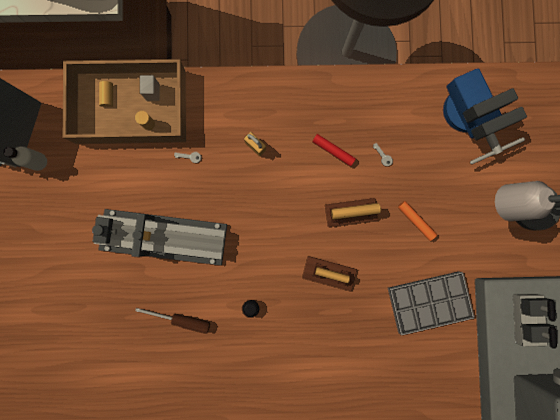

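View pics/side0.png

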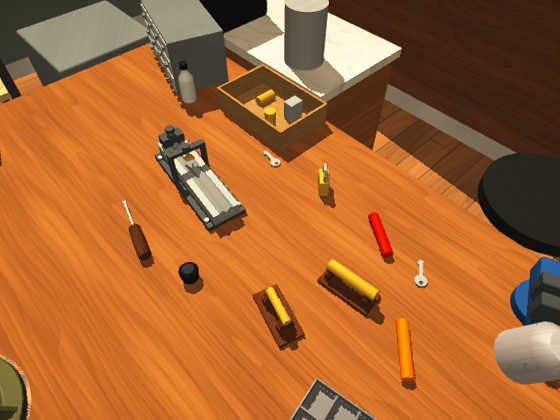

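Top view: the long rod is at about (356,211) in its rest and the short one at (333,273). The cradle runs from its open end near (228,243) to the stop at (100,230). Next I'll measure the rod by mask and enlarge the cradle.

```bash
cat > h.py <<'E'
import numpy as np, cv2
def load(n): return dict(np.load(f"pics/{n}.npz"))
def ray(c,uv):
    uv=np.atleast_2d(uv).astype(float)
    d=np.c_[(uv[:,0]-c["cx"])/c["fx"],(uv[:,1]-c["cy"])/c["fy"],np.ones(len(uv))]@c["pose"][:3,:3].T
    return c["pose"][:3,3],d
def plane(c,uv,z):
    o,d=ray(c,uv); return o+d*((z-o[2])/d[:,2])[:,None]
def tri(c1,p1,c2,p2):
    o1,d1=ray(c1,p1);o2,d2=ray(c2,p2);out=[]
    for a,b in zip(d1,d2):
        s=np.linalg.lstsq(np.c_[a,-b],o2-o1,rcond=None)[0]
        x,y=o1+s[0]*a,o2+s[1]*b; out.append(np.r_[(x+y)/2,np.linalg.norm(x-y)])
    return np.array(out)
def proj(c,P):
    q=(np.atleast_2d(P)-c["pose"][:3,3])@c["pose"][:3,:3]
    return np.c_[q[:,0]/q[:,2]*c["fx"]+c["cx"],q[:,1]/q[:,2]*c["fy"]+c["cy"]]
def rodmask(c,box):
    h=cv2.cvtColor(c["img"],cv2.COLOR_RGB2HSV); m=cv2.inRange(h,(16,110,110),(32,255,255))
    k=np.zeros_like(m); x0,y0,x1,y1=box; k[y0:y1,x0:x1]=m[y0:y1,x0:x1]
    return max(cv2.findContours(k,cv2.RETR_EXTERNAL,cv2.CHAIN_APPROX_NONE)[0],key=cv2.contourArea)
E
python3 - <<'E'
from h import *
t,s=load("top0"),load("side0")
for c,b,n in((t,(315,190,395,235),"top long"),(t,(305,255,365,295),"top short"),(s,(315,250,390,310),"side long")):
    k=rodmask(c,b); r=cv2.minAreaRect(k); bx=cv2.boxPoints(r); print(n,np.round(r[0],1),np.round(r[1],1))
    w=plane(c,bx,0.042 if 'top' in n else .045); print(np.round(w,4).tolist(), plane(c,r[0],.045)[0].round(4))
a=t["img"][195:280,85:245]; b=s["img"][115:240,145:255]
A=cv2.resize(a,None,fx=5,fy=5,interpolation=cv2.INTER_CUBIC)
cv2.imwrite("pics/crA.png",A[:,:,::-1])
B=cv2.resize(b,None,fx=4.8,fy=4.8,interpolation=cv2.INTER_CUBIC)
cv2.imwrite("pics/crB.png",B[:,:,::-1])
E
```

```text
top long [355.8 210.3] [ 9.4 48.8]
[[0.6223, -0.2078, 0.042], [0.6333, -0.3096, 0.042], [0.6137, -0.3114, 0.042], [0.6027, -0.2098, 0.042]] [ 0.6178 -0.259   0.045 ]
top short [331.9 275. ] [34.5  7. ]
[[0.4885, -0.1693, 0.042], [0.5022, -0.1736, 0.042], [0.4815, -0.2419, 0.042], [0.4678, -0.2375, 0.042]] [ 0.4852 -0.2052  0.045 ]
side long [352.  278.9] [58.2 12.1]
[[0.5974, -0.2118, 0.045], [0.6222, -0.2058, 0.045], [0.6331, -0.3089, 0.045], [0.6095, -0.3129, 0.045]] [ 0.6156 -0.2613  0.045 ]
```

View pics/crA.png

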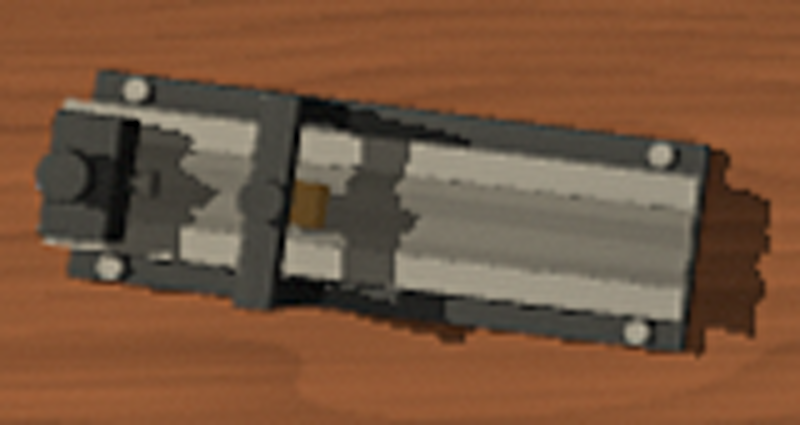

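View pics/crB.png

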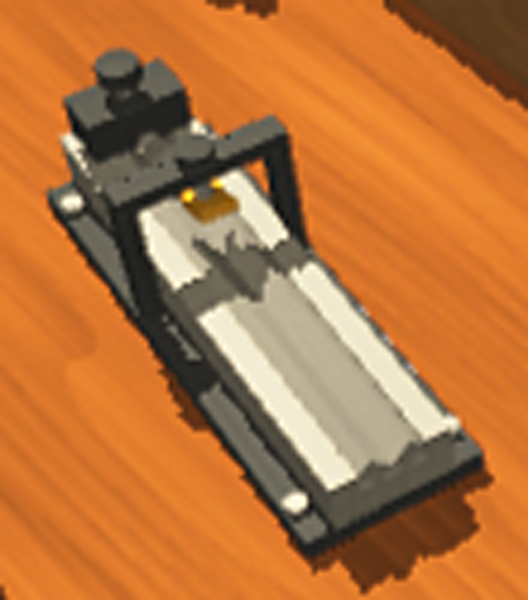

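The top crop (×5, offset 85,195) shows four base-plate bolts, light land strips either side of the groove, and the pin head at about crop (150,183). In the side crop (×4.8, offset 145,115) the head is near (150,145). I'll triangulate these.

Run:
```python
from h import *
t,s=load("top0"),load("side0")
A=lambda p:np.array(p)/5+[85-.4,195-.4]
B=lambda p:np.array(p)/4.8+[145-.4,115-.4]
bt=A([(660,156),(637,331),(110,267),(136,91)]); 
bs=B([(455,424),(295,501),(71,203)])
print("bolts",tri(t,bt[:3],s,bs).round(4).tolist())
p=plane(t,bt,.012); print(p.round(4).tolist())
for a,b in((3,0),(2,1)): d=p[a]-p[b]; print(np.degrees(np.arctan2(d[1],d[0])),np.linalg.norm(d))
print("pinhead",tri(t,A([(152,183)]),s,B([(150,145)])).round(4))
print("shoestem",tri(t,A([(262,197)]),s,B([(196,148)])).round(4), plane(t,A([(262,197)]),.097))
print("rod",tri(t,[(355.8,210.3)],s,[(352,278.9)]).round(4))
# bright-strip boundaries in profile across groove, top view, at several columns
g=cv2.cvtColor(t["img"],cv2.COLOR_RGB2GRAY).astype(int)
for c in (175,190,205,220): print(c,g[218:265,c].tolist())
for r in (231,235,238,245,253): print(r,g[r,215:232].tolist())
```

```text
bolts [[0.5948, 0.0328, 0.0164, 0.0052], [0.5189, 0.0451, 0.0161, 0.0007], [0.5511, 0.2684, 0.0147, 0.0009]]
[[0.5929, 0.035, 0.012], [0.5184, 0.0459, 0.012], [0.5507, 0.2697, 0.012], [0.6256, 0.2587, 0.012]]
81.66714624376633 0.22605517625028254
81.78290342803912 0.2261661676837907
pinhead [[5.851e-01 2.377e-01 5.150e-02 2.000e-04]]
shoestem [[0.5782 0.1799 0.0919 0.0011]] [[0.57771141 0.17869317 0.097     ]]
rod [[ 6.181e-01 -2.599e-01  4.030e-02  1.000e-04]]
175 [66, 71, 76, 66, 27, 35, 103, 160, 151, 151, 150, 155, 139, 94, 118, 119, 115, 106, 108, 109, 111, 117, 118, 118, 118, 117, 111, 110, 106, 121, 153, 150, 152, 150, 158, 141, 30, 73, 69, 70, 70, 58, 36, 47, 45, 67, 106]
190 [91, 68, 68, 71, 69, 71, 65, 72, 116, 155, 151, 152, 150, 150, 146, 121, 119, 119, 113, 107, 110, 108, 111, 118, 116, 117, 118, 115, 108, 106, 113, 137, 152, 151, 151, 149, 154, 134, 30, 69, 65, 67, 65, 66, 89, 103, 99]
205 [96, 95, 87, 60, 70, 68, 68, 68, 63, 82, 131, 153, 148, 151, 148, 148, 141, 112, 117, 117, 111, 106, 108, 106, 108, 118, 115, 118, 114, 113, 108, 106, 112, 140, 148, 149, 149, 150, 144, 108, 62, 65, 65, 66, 65, 78, 102]
220 [99, 101, 98, 96, 89, 62, 56, 20, 28, 33, 58, 89, 140, 149, 147, 148, 148, 147, 136, 113, 115, 114, 107, 104, 106, 106, 106, 115, 116, 117, 118, 112, 107, 108, 127, 158, 155, 158, 159, 161, 150, 84, 68, 72, 74, 73, 65]
231 [148, 146, 147, 149, 147, 149, 153, 153, 160, 113, 50, 34, 43, 44, 44, 78, 94]
235 [133, 136, 137, 142, 142, 147, 149, 153, 156, 81, 20, 44, 48, 49, 50, 49, 47]
238 [118, 117, 118, 118, 117, 115, 115, 120, 94, 52, 41, 50, 54, 54, 54, 53, 52]
245 [115, 113, 115, 114, 115, 115, 117, 109, 62, 31, 48, 52, 53, 51, 50, 54, 51]
253 [150, 148, 149, 150, 150, 158, 118, 54, 27, 43, 47, 47, 46, 45, 45, 45, 46]
```

Run:
```python
from h import *
t=load("top0")
cl=plane(t,[(175,238.9),(190,240.8),(205,242.6),(220,244.5)],.040)
d=cl[0]-cl[-1]; print(cl.round(4).tolist(),np.degrees(np.arctan2(d[1],d[0])))
yaw=np.radians(81.75); ux=np.array([np.cos(yaw),np.sin(yaw)]); uy=np.array([-ux[1],ux[0]])
end=plane(t,[(222.8,244.7)],.040)[0,:2]
bt=np.array([(660,156),(637,331),(110,267),(136,91)])/5+[84.6,194.6]
b=plane(t,bt,.0155)[:,:2].mean(0)
print("origin from end",end+.110*ux,"from bolts",b-.0225*ux)
O=b-.0225*ux
for n,P in(("cl",cl[:,:2]),("end",end),("stem",np.array([.5777,.1787])),("stem tri",np.array([.5782,.1799])),("pin",np.array([.5851,.2377]))):
    q=P-O; print(n,np.c_[q@ux,q@uy].round(4).tolist() if q.ndim>1 else (q@ux,q@uy))
```

```text
[[0.5667, 0.118, 0.04], [0.5621, 0.087, 0.04], [0.5577, 0.056, 0.04], [0.5531, 0.025, 0.04]] 81.6290146857852
origin from end [0.56829138 0.12806401] from bolts [0.56864034 0.1291702 ]
cl [[-0.0113, 0.0003], [-0.0427, 0.0004], [-0.074, 0.0003], [-0.1053, 0.0005]]
end (np.float64(-0.11114481795440875), np.float64(0.00018661933292716398))
stem (np.float64(0.05031722613316466), np.float64(-0.0018587420762103003))
stem tri (np.float64(0.051576554108343865), np.float64(-0.002181376623230773))
pin (np.float64(0.10976850335825993), np.float64(-0.0007160976411962425))
```

>>> step_arm --delta_pos '[[1.0,-0.38,0],[1.0,-0.38,0],[1.0,-0.38,0],[1.0,-0.38,0],[1.0,-0.38,0],[1.0,-0.38,0],[1.0,-0.38,0],[1.0,-0.38,0],[1.0,-0.38,0]]' --rot '[[0,0,-0.875],[0,0,-0.875],[0,0,-0.875],[0,0,-0.875],[0,0,-0.875],[0,0,-0.875],[0,0,-0.875],[0,0,-0.875],[0,0,-0.875]]' --gripper '[1,1,1,1,1,1,1,1,1]'

```text
time_s: 1.23
tool_pos: [0.3919, -0.4645, 0.2333]
tool_rot: [-180.0, -0.0, 96.0]
force: [0.2, 0.1, -1.3]
grip_width: 0.0868
grasp_force: 0.0
```

>>> step_arm --delta_pos '[[0.9,1.0,0],[0.9,1.0,0],[0.9,1.0,0],[0.9,1.0,0],[0.9,1.0,0],[0.9,1.0,0]]' --rot '[[0,0,0],[0,0,0],[0,0,0],[0,0,0],[0,0,0],[0,0,0]]' --gripper '[1,1,1,1,1,1]'

```text
time_s: 1.98
tool_pos: [0.5723, -0.2627, 0.2334]
tool_rot: [-180.0, -0.0, 96.3]
force: [-0.2, 0.1, 0.2]
grip_width: 0.0874
grasp_force: 0.0
```

Run:
```python
from cell import env, viewer
import cv2
o=env.get_obs(); print(o["time_s"],o["tool_pos"],o["tool_rot"],o["qpos"].round(1),o["force"])
c=viewer.read_camera("wrist"); cv2.imwrite("pics/w1.png",c["img"][:,:,::-1])
import numpy as np; np.savez("pics/w1.npz",**c); print(c["fx"],c["cx"],c["cy"])
```

```text
1.975 [ 0.57226746 -0.26271403  0.23335699] [-1.79986743e+02 -1.29171779e-02  9.62639192e+01] [ 44.2  18.  -27.5  85.5   8.4  78.6  22.5] [-0.21025976  0.09339243  0.20794748]
325.19226210127806 277.19841210548117 203.3328576620176
```

View pics/w1.png

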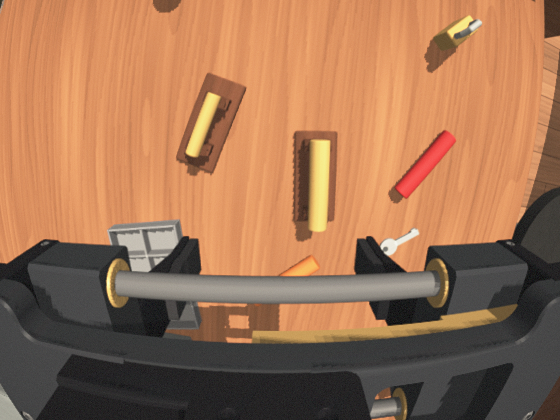

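The wrist view shows the long rod upright at about (319,185), parallel to the tool's x, so the yaw is right. Descending and gripping.

>>> step_arm --delta_pos '[[-0.01,0.23,0.2],[-0.01,0.23,0.4],[-0.01,0.23,0.6],[-0.01,0.23,0.8],[-0.01,0.23,0.92],[-0.01,0.23,1.0],[-0.01,0.23,1.0],[-0.01,0.23,1.0],[-0.01,0.23,1.0],[-0.01,0.23,1.0],[-0.01,0.23,1.0],[-0.01,0.23,1.0],[-0.01,0.23,1.0],[-0.01,0.23,1.0]]' --rot '[[0,0,0],[0,0,0],[0,0,0],[0,0,0],[0,0,0],[0,0,0],[0,0,0],[0,0,0],[0,0,0],[0,0,0],[0,0,0],[0,0,0],[0,0,0],[0,0,0]]' --gripper '[1,1,1,1,1,1,1,-1,-1,-1,-1,-1,-1,-1]' --squeeze 25

```text
time_s: 3.78
tool_pos: [0.6175, -0.2611, 0.0335]
tool_rot: [-180.0, 0.0, 96.2]
force: [-0.5, -0.2, 0.3]
grip_width: 0.0249
grasp_force: 0.0
```

>>> step_arm --delta_pos '[[0,0,0],[0,0,0],[0,0,0],[0,0,0],[0,0,-0.1],[0,0,-0.25],[0,0,-0.4],[0,0,-0.5],[0,0,-0.5]]' --rot '[[0,0,0],[0,0,0],[0,0,0],[0,0,0],[0,0,0],[0,0,0],[0,0,0],[0,0,0],[0,0,0]]' --gripper '[-1,-1,-1,-1,-1,-1,-1,-1,-1]' --squeeze 25

```text
time_s: 4.9
tool_pos: [0.6185, -0.2616, 0.1359]
tool_rot: [179.8, 0.1, 96.1]
force: [1.1, 0.7, -2.6]
grip_width: 0.021
grasp_force: 25.0
```

>>> step_arm --delta_pos '[[0.25,-0.04,0],[0.5,-0.07,0],[0.75,-0.09,0],[0.95,-0.095,0],[1.0,-0.095,0],[1.0,-0.095,0],[1.0,-0.095,0]]' --rot '[[0,0,0.05],[0,0,0.1],[0,0,0.15],[0,0,0.169],[0,0,0.169],[0,0,0.169],[0,0,0.169]]' --gripper '[-1,-1,-1,-1,-1,-1,-1]'

```text
time_s: 5.78
tool_pos: [0.577, -0.0666, 0.133]
tool_rot: [-180.0, 0.1, 81.5]
force: [-0.2, -0.5, -2.7]
grip_width: 0.0213
grasp_force: 25.0
```

>>> step_arm --delta_pos '[[0.2,-0.05,0],[0.45,-0.11,0],[0.65,-0.165,0],[0.735,-0.186,0],[0.735,-0.186,0],[0.735,-0.186,0],[0.735,-0.186,0]]' --rot '[[0,0,-0.002],[0,0,-0.002],[0,0,-0.002],[0,0,-0.002],[0,0,-0.002],[0,0,-0.002],[0,0,-0.002]]' --gripper '[-1,-1,-1,-1,-1,-1,-1]'

```text
time_s: 6.65
tool_pos: [0.5622, 0.0841, 0.1333]
tool_rot: [-180.0, 0.1, 81.6]
force: [0.2, -0.6, -3.5]
grip_width: 0.021
grasp_force: 25.0
```

Run:
```python
from cell import env, viewer
import cv2, numpy as np
o=env.get_obs(); print(o["time_s"],o["tool_pos"],o["tool_rot"],o["force"])
ims=[]
for n,b in(("wrist",(80,0,480,300)),("side",(120,60,320,260))):
    c=viewer.read_camera(n); np.savez(f"pics/{n}2.npz",**c); ims.append(cv2.resize(c["img"][b[1]:b[3],b[0]:b[2]],(400,400 if n=="side" else 300)))
ims[0]=cv2.copyMakeBorder(ims[0],0,100,0,0,cv2.BORDER_CONSTANT)
cv2.imwrite("pics/m2.png",np.hstack(ims)[:,:,::-1])
```

```text
6.65 [0.56219059 0.08408582 0.13332871] [-1.79995031e+02  5.35030511e-02  8.16114706e+01] [ 0.16300679 -0.59754293 -3.52455214]
```

View pics/m2.png

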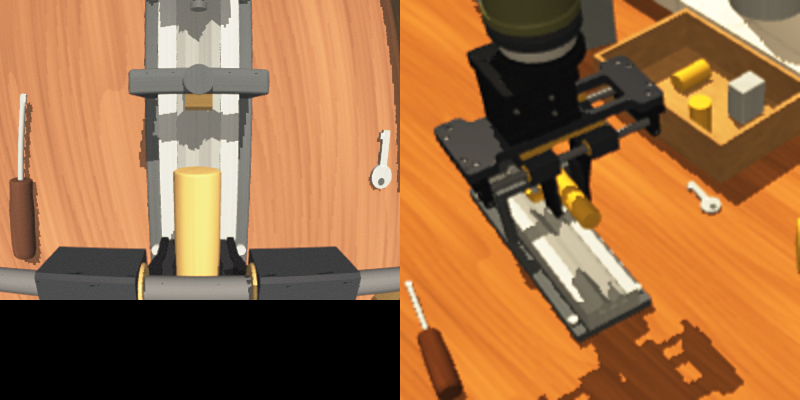

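The rod is well centred over the groove, at column 197 against the groove's 198. However, the fingers reach 17 mm below the rod's axis and would land on the cradle before it seats. I'll go back to the rest and regrip with the tips only 2–3 mm below the axis.

>>> step_arm --delta_pos '[[-0.25,0.1,0],[-0.5,0.25,0],[-0.75,0.4,0],[-0.95,0.5,0],[-1.0,0.527,0],[-1.0,0.527,0],[-1.0,0.527,0]]' --rot '[[0,0,-0.05],[0,0,-0.1],[0,0,-0.15],[0,0,-0.17],[0,0,-0.17],[0,0,-0.17],[0,0,-0.17]]' --gripper '[-1,-1,-1,-1,-1,-1,-1]'

```text
time_s: 7.62
tool_pos: [0.6374, -0.1241, 0.1336]
tool_rot: [-180.0, -0.1, 96.6]
force: [-0.1, 0.8, -2.1]
grip_width: 0.0212
grasp_force: 25.0
```

>>> step_arm --delta_pos '[[-0.22,-0.06,0],[-0.45,-0.12,0],[-0.62,-0.16,0],[-0.671,-0.174,0],[-0.671,-0.174,0.1],[-0.671,-0.174,0.2],[-0.671,-0.174,0.25],[-0.671,-0.174,0.25],[-0.671,-0.174,0.25]]' --rot '[[0,0,0.004],[0,0,0.004],[0,0,0.004],[0,0,0.004],[0,0,0.004],[0,0,0.004],[0,0,0.004],[0,0,0.004],[0,0,0.004]]' --gripper '[-1,-1,-1,-1,-1,-1,-1,-1,-1]'

```text
time_s: 8.75
tool_pos: [0.6186, -0.2634, 0.084]
tool_rot: [179.9, 0.0, 96.1]
force: [0.2, 0.2, -3.3]
grip_width: 0.021
grasp_force: 25.0
```

>>> step_arm --delta_pos '[[0.01,-0.003,0.06],[0.01,-0.003,0.12],[0.01,-0.003,0.17],[0.01,-0.003,0.21],[0.01,-0.003,0.235],[0.01,-0.003,0.245],[0.01,-0.003,0.248],[0.01,-0.003,0.248]]' --rot '[[0,0,0],[0,0,0],[0,0,0],[0,0,0],[0,0,0],[0,0,0],[0,0,0],[0,0,0]]' --gripper '[-1,-1,-1,-1,-1,-1,-1,-1]'

```text
time_s: 9.75
tool_pos: [0.6174, -0.2619, 0.0343]
tool_rot: [180.0, 0.0, 96.1]
force: [-0.6, -0.5, -3.1]
grip_width: 0.0214
grasp_force: 25.0
```

>>> step_arm --delta_pos '[[0,0,0.003],[0,0,0.004],[0,0,0.004],[0,0,0.004],[0,0,0.004],[0,0,-0.04],[0,0,-0.071],[0,0,-0.071],[0,0,-0.071],[0,0,-0.071],[0,0,-0.071],[0,0,-0.071],[0,0,-0.071]]' --rot '[[0,0,0],[0,0,0],[0,0,0],[0,0,0],[0,0,0],[0,0,0],[0,0,0],[0,0,0],[0,0,0],[0,0,0],[0,0,0],[0,0,0],[0,0,0]]' --gripper '[-0.95,-0.5,0,0,0,0,0,0,-1,-1,-1,-1,-1]' --squeeze 25

```text
time_s: 11.38
tool_pos: [0.6178, -0.2615, 0.0481]
tool_rot: [179.9, -0.0, 96.1]
force: [2.6, 0.2, -1.8]
grip_width: 0.0213
grasp_force: 25.0
```

>>> step_arm --delta_pos '[[0,0,0],[0,0,-0.05],[0,0,-0.15],[0,0,-0.3],[0,0,-0.42],[0,0,-0.46],[0,0,-0.46]]' --rot '[[0,0,0],[0,0,0],[0,0,0],[0,0,0],[0,0,0],[0,0,0],[0,0,0]]' --gripper '[-1,-1,-1,-1,-1,-1,-1]'

```text
time_s: 12.25
tool_pos: [0.6172, -0.262, 0.1409]
tool_rot: [180.0, 0.0, 96.1]
force: [1.0, -0.6, -3.0]
grip_width: 0.0214
grasp_force: 25.0
```

>>> step_arm --delta_pos '[[0.2,-0.04,0],[0.45,-0.07,0],[0.7,-0.09,0],[0.9,-0.095,0],[1.0,-0.095,0],[1.0,-0.095,0],[1.0,-0.095,0]]' --rot '[[0,0,0.05],[0,0,0.1],[0,0,0.15],[0,0,0.168],[0,0,0.168],[0,0,0.168],[0,0,0.168]]' --gripper '[-1,-1,-1,-1,-1,-1,-1]'

```text
time_s: 13.12
tool_pos: [0.5772, -0.0676, 0.1398]
tool_rot: [-180.0, 0.1, 81.5]
force: [0.1, 0.8, -2.8]
grip_width: 0.0213
grasp_force: 25.0
```

>>> step_arm --delta_pos '[[0.2,-0.05,0],[0.45,-0.11,0],[0.65,-0.165,0],[0.74,-0.187,0],[0.74,-0.187,0.1],[0.74,-0.187,0.2],[0.74,-0.187,0.3],[0.74,-0.187,0.33],[0.74,-0.187,0.33]]' --rot '[[0,0,-0.002],[0,0,-0.002],[0,0,-0.002],[0,0,-0.002],[0,0,-0.002],[0,0,-0.002],[0,0,-0.002],[0,0,-0.002],[0,0,-0.002]]' --gripper '[-1,-1,-1,-1,-1,-1,-1,-1,-1]'

```text
time_s: 14.25
tool_pos: [0.5614, 0.0865, 0.0734]
tool_rot: [-179.9, 0.0, 81.8]
force: [1.0, -0.2, -1.8]
grip_width: 0.0216
grasp_force: 25.0
```

>>> step_arm --delta_pos '[[0,0,0.02],[0,0,0.04],[0,0,0.055],[0,0,0.065],[0,0,0.07],[0,0,0.07]]' --rot '[[0,0,0],[0,0,0],[0,0,0],[0,0,0],[0,0,0],[0,0,0]]' --gripper '[-1,-1,-1,-1,-1,-1]'

```text
time_s: 15.0
tool_pos: [0.5617, 0.0869, 0.0602]
tool_rot: [180.0, 0.0, 81.8]
force: [0.7, -0.5, -3.0]
grip_width: 0.021
grasp_force: 25.0
```

>>> step_arm --delta_pos '[[0,0,0.003],[0,0,0.006],[0,0,0.009],[0,0,0.009]]' --rot '[[0,0,0],[0,0,0],[0,0,0],[0,0,0]]' --gripper '[-1,-1,-1,-1]'

```text
time_s: 15.5
tool_pos: [0.5626, 0.0869, 0.059]
tool_rot: [179.9, -0.0, 81.8]
force: [1.4, 0.3, 0.1]
grip_width: 0.0215
grasp_force: 25.0
```

>>> step_arm --delta_pos '[[0,0,0.003],[0,0,0.004],[0,0,0.004],[0,0,0.004],[0,0,0.004],[0,0,0.004],[0,0,0.004]]' --rot '[[0,0,0],[0,0,0],[0,0,0],[0,0,0],[0,0,0],[0,0,0],[0,0,0]]' --gripper '[-1,-1,-0.6,-0.2,0,0,0]'

```text
time_s: 16.38
tool_pos: [0.5612, 0.087, 0.0571]
tool_rot: [-179.9, 0.0, 81.8]
force: [0.3, -0.0, 0.2]
grip_width: 0.0426
grasp_force: 0.0
```

>>> step_arm --delta_pos '[[0,0,-0.1],[0,0,-0.2],[-0.15,0,-0.2],[-0.3,0,-0.2],[-0.36,0,-0.2],[-0.36,0,-0.2],[-0.36,0,-0.1],[-0.36,0,-0.03],[-0.36,0,0.008],[-0.36,0,0.008],[-0.36,0,0.008]]' --rot '[[0,0,0],[0,0,0],[0,0,0],[0,0,0],[0,0,0],[0,0,0],[0,0,0],[0,0,0],[0,0,0],[0,0,0],[0,0,0]]' --gripper '[0,0,-1,-1,-1,-1,-1,-1,-1,-1,-1]' --squeeze 10

```text
time_s: 17.75
tool_pos: [0.5513, 0.0161, 0.0555]
tool_rot: [-180.0, -0.0, 81.8]
force: [-0.3, -0.6, -0.1]
grip_width: 0.0007
grasp_force: 0.0
```

Run:
```python
from cell import env, viewer
import cv2, numpy as np
o=env.get_obs(); print(o["time_s"],o["tool_pos"],o["tool_rot"],o["force"],o["grip_width"])
ims=[]
for n,b in(("wrist",(80,0,480,300)),("side",(120,60,320,260))):
    c=viewer.read_camera(n); np.savez(f"pics/{n}3.npz",**c); ims.append(cv2.resize(c["img"][b[1]:b[3],b[0]:b[2]],(400,400 if n=="side" else 300)))
ims[0]=cv2.copyMakeBorder(ims[0],0,100,0,0,cv2.BORDER_CONSTANT)
cv2.imwrite("pics/m3.png",np.hstack(ims)[:,:,::-1])
```

```text
17.75 [0.55129802 0.01611577 0.05548247] [-1.79975968e+02 -8.64927103e-03  8.18461240e+01] [-0.30880719 -0.62613679 -0.11488546] 0.0007233500133923948
```

View pics/m3.png

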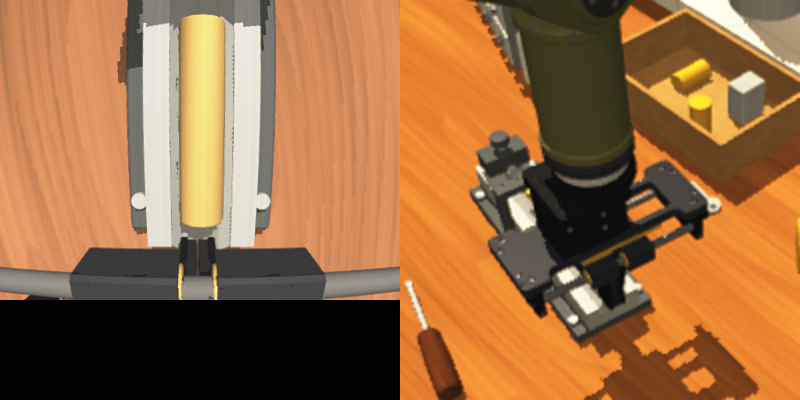

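The rod is seated in the groove (left panel, column 201, rows 15–225) with the closed fingers just behind it. The tips are slightly low, so I'll raise them 4 mm and start pushing.

>>> step_arm --delta_pos '[[0,0,-0.02],[0,0,-0.02],[0.02,0,-0.02],[0.04,0,-0.02],[0.055,0,-0.02],[0.07,0,-0.02],[0.085,0,-0.02],[0.1,0,-0.02],[0.115,0,-0.02],[0.13,0,-0.02],[0.145,0,-0.02],[0.16,0,-0.02],[0.16,0,-0.02]]' --rot '[[0,0,0],[0,0,0],[0,0,0],[0,0,0],[0,0,0],[0,0,0],[0,0,0],[0,0,0],[0,0,0],[0,0,0],[0,0,0],[0,0,0],[0,0,0]]' --gripper '[-1,-1,-1,-1,-1,-1,-1,-1,-1,-1,-1,-1,-1]'

```text
time_s: 19.48
tool_pos: [0.5561, 0.0483, 0.0599]
tool_rot: [180.0, -0.1, 81.8]
force: [-0.4, -0.9, -0.5]
grip_width: 0.0003
grasp_force: 0.5
```

>>> step_arm --delta_pos '[[0.012,0,0],[0.024,0,0],[0.036,0,0],[0.048,0,0],[0.06,0,0],[0.072,0,0],[0.084,0,0],[0.096,0,0],[0.108,0,0]]' --rot '[[0,0,0],[0,0,0],[0,0,0],[0,0,0],[0,0,0],[0,0,0],[0,0,0],[0,0,0],[0,0,0]]' --gripper '[-1,-1,-1,-1,-1,-1,-1,-1,-1]'

```text
time_s: 20.6
tool_pos: [0.5584, 0.0639, 0.0599]
tool_rot: [-179.9, 0.4, 81.7]
force: [-3.7, -11.3, 5.3]
grip_width: 0.0001
grasp_force: 6.2
```

>>> step_arm --delta_pos '[[0,0,0],[0,0,0]]' --rot '[[0,0,0],[0,0,0]]' --gripper '[-1,-1]'

```text
time_s: 20.85
tool_pos: [0.5584, 0.0644, 0.0598]
tool_rot: [-179.9, 0.3, 81.7]
force: [-4.0, -10.2, 4.9]
grip_width: 0.0006
grasp_force: 5.2
```

>>> step_arm --delta_pos '[[0.008,0,0],[0.016,0,0],[0.024,0,0],[0.032,0,0],[0.04,0,0],[0.048,0,0],[0.048,0,0]]' --rot '[[0,0,0],[0,0,0],[0,0,0],[0,0,0],[0,0,0],[0,0,0],[0,0,0]]' --gripper '[-1,-1,-1,-1,-1,-1,-1]'

```text
time_s: 21.72
tool_pos: [0.5599, 0.0739, 0.0599]
tool_rot: [-179.9, 0.3, 81.7]
force: [-2.9, -9.9, 4.7]
grip_width: 0.0005
grasp_force: 5.1
```

>>> step_arm --delta_pos '[[0.008,0,0],[0.016,0,0],[0.024,0,0],[0.032,0,0],[0.04,0,0],[0.048,0,0],[0.056,0,0],[0.056,0,0]]' --rot '[[0,0,0],[0,0,0],[0,0,0],[0,0,0],[0,0,0],[0,0,0],[0,0,0],[0,0,0]]' --gripper '[-1,-1,-1,-1,-1,-1,-1,-1]'

```text
time_s: 22.72
tool_pos: [0.5615, 0.0848, 0.0598]
tool_rot: [-179.9, 0.4, 81.7]
force: [-2.8, -11.2, 4.5]
grip_width: 0.0004
grasp_force: 5.3
```

>>> step_arm --delta_pos '[[0.006,0,0],[0.012,0,0],[0.018,0,0],[0.024,0,0],[0.03,0,0],[0.03,0,0]]' --rot '[[0,0,0],[0,0,0],[0,0,0],[0,0,0],[0,0,0],[0,0,0]]' --gripper '[-1,-1,-1,-1,-1,-1]'

```text
time_s: 23.48
tool_pos: [0.5623, 0.0906, 0.0598]
tool_rot: [-179.9, 0.4, 81.7]
force: [-3.6, -10.7, 4.9]
grip_width: 0.0005
grasp_force: 5.5
```

Run:
```python
from h import *
c=load("wrist2"); 
im=c["img"][0:70,220:340]; cv2.imwrite("pics/pin.png",cv2.resize(im,None,fx=6,fy=6,interpolation=cv2.INTER_CUBIC)[:,:,::-1])
O=np.array([.5684,.1288]);y=np.radians(81.7);ux=np.array([np.cos(y),np.sin(y)])
def fe(uv,z):
    d=np.array(uv,float)-[float(c["cx"]),float(c["cy"])]; r=np.hypot(*d); th=r/float(c["fx"])
    v=c["pose"][:3,:3]@np.r_[d/r*np.sin(th),np.cos(th)]; o=c["pose"][:3,3]
    return ((o+v*(z-o[2])/v[2])[:2]-O)@ux
for r in (0,5,10,15,20,30,60): print(r,round(fe((278,r),.056),4),round(fe((278,r),.095),4))
```

```text
0 0.114 0.1002
5 0.1101 0.097
10 0.1062 0.0938
15 0.1024 0.0906
20 0.0985 0.0874
30 0.091 0.0812
60 0.0691 0.0631
```

View pics/pin.png

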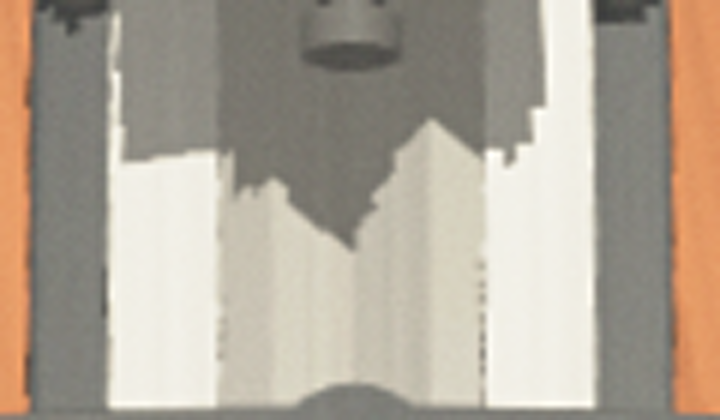

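The crop shows the pin head's near face at full-image rows 7–12, which puts it at about x = 0.108 in the cradle frame. The rod's front is now near 0.071.

>>> step_arm --delta_pos '[[0.009,0,0],[0.018,0,0],[0.027,0,0],[0.036,0,0],[0.045,0,0],[0.054,0,0],[0.063,0,0],[0.072,0,0],[0.08,0,0],[0.088,0,0],[0.095,0,0],[0.1,0,0],[0.1,0,0]]' --rot '[[0,0,0],[0,0,0],[0,0,0],[0,0,0],[0,0,0],[0,0,0],[0,0,0],[0,0,0],[0,0,0],[0,0,0],[0,0,0],[0,0,0],[0,0,0]]' --gripper '[-1,-1,-1,-1,-1,-1,-1,-1,-1,-1,-1,-1,-1]'

```text
time_s: 25.1
tool_pos: [0.5652, 0.1101, 0.0598]
tool_rot: [-179.9, 0.4, 81.6]
force: [-3.4, -11.3, 5.0]
grip_width: 0.0005
grasp_force: 5.7
```

>>> step_arm --delta_pos '[[0.006,0,0],[0.012,0,0],[0.018,0,0],[0.024,0,0],[0.03,0,0],[0.035,0,0],[0.035,0,0]]' --rot '[[0,0,0],[0,0,0],[0,0,0],[0,0,0],[0,0,0],[0,0,0],[0,0,0]]' --gripper '[-1,-1,-1,-1,-1,-1,-1]'

```text
time_s: 25.98
tool_pos: [0.5661, 0.117, 0.0598]
tool_rot: [-179.9, 0.4, 81.6]
force: [-3.5, -11.1, 5.1]
grip_width: 0.0005
grasp_force: 5.8
```

>>> step_arm --delta_pos '[[0.005,0,0],[0.01,0,0],[0.015,0,0],[0.015,0,0]]' --rot '[[0,0,0],[0,0,0],[0,0,0],[0,0,0]]' --gripper '[-1,-1,-1,-1]'

```text
time_s: 26.48
tool_pos: [0.5665, 0.1199, 0.0598]
tool_rot: [-179.9, 0.4, 81.6]
force: [-4.0, -10.5, 5.7]
grip_width: 0.0002
grasp_force: 5.8
```

>>> step_arm --delta_pos '[[0.005,0,0],[0.01,0,0],[0.01,0,0]]' --rot '[[0,0,0],[0,0,0],[0,0,0]]' --gripper '[-1,-1,-1]'

```text
time_s: 26.85
tool_pos: [0.5669, 0.1218, 0.0598]
tool_rot: [-179.9, 0.4, 81.6]
force: [-4.5, -10.3, 5.3]
grip_width: 0.0007
grasp_force: 5.8
```

>>> step_arm --delta_pos '[[0.005,0,0],[0.008,0,0],[0.008,0,0]]' --rot '[[0,0,0],[0,0,0],[0,0,0]]' --gripper '[-1,-1,-1]'

```text
time_s: 27.22
tool_pos: [0.5671, 0.1233, 0.0598]
tool_rot: [-179.9, 0.4, 81.6]
force: [-3.4, -11.2, 5.3]
grip_width: 0.0005
grasp_force: 5.9
```

>>> step_arm --delta_pos '[[0.004,0,0],[0.007,0,0],[0.007,0,0]]' --rot '[[0,0,0],[0,0,0],[0,0,0]]' --gripper '[-1,-1,-1]'

```text
time_s: 27.6
tool_pos: [0.5672, 0.1245, 0.0598]
tool_rot: [-179.9, 0.5, 81.6]
force: [-2.8, -11.7, 5.4]
grip_width: 0.0004
grasp_force: 6.1
```

>>> step_arm --delta_pos '[[0.004,0,0],[0.007,0,0],[0.007,0,0]]' --rot '[[0,0,0],[0,0,0],[0,0,0]]' --gripper '[-1,-1,-1]'

```text
time_s: 27.98
tool_pos: [0.5674, 0.1259, 0.0598]
tool_rot: [-179.9, 0.5, 81.6]
force: [-4.1, -12.2, 5.9]
grip_width: 0.0007
grasp_force: 6.1
```

>>> step_arm --delta_pos '[[0.004,0,0],[0.006,0,0],[0.006,0,0]]' --rot '[[0,0,0],[0,0,0],[0,0,0]]' --gripper '[-1,-1,-1]'

```text
time_s: 28.35
tool_pos: [0.5674, 0.1259, 0.0598]
tool_rot: [-179.9, 0.6, 81.6]
force: [-4.5, -12.9, 7.0]
grip_width: 0.0006
grasp_force: 7.1
```

>>> step_arm --delta_pos '[[0.004,0,0],[0.006,0,0],[0.006,0,0],[0.006,0,0]]' --rot '[[0,0,0],[0,0,0],[0,0,0],[0,0,0]]' --gripper '[-1,-1,-1,-1]'

```text
time_s: 28.85
tool_pos: [0.5675, 0.1263, 0.0598]
tool_rot: [-179.8, 0.6, 81.6]
force: [-5.1, -15.3, 7.7]
grip_width: 0.0006
grasp_force: 7.9
```

Run:
```python
from cell import env
o=env.get_obs(); print(o["time_s"],o["tool_pos"],o["force"],o["grasp_force"],o["effort"],o["wrist_torque"])
```

```text
28.85 [0.56748731 0.1262561  0.05975006] [ -5.10436626 -15.30139743   7.72476014] 7.8607747703790665 [-7.88873792e+00 -3.93755543e+01 -1.40873006e+01 -2.80231065e+01
 -3.49857330e+00 -4.04879048e+00 -1.54339825e-02] [-3.39026185  1.03990402  0.03482447]
```

>>> step_arm --delta_pos '[[0.003,0,0],[0.004,0,0],[0.004,0,0],[0.004,0,0]]' --rot '[[0,0,0],[0,0,0],[0,0,0],[0,0,0]]' --gripper '[-1,-1,-1,-1]'

```text
time_s: 29.35
tool_pos: [0.5675, 0.1266, 0.0598]
tool_rot: [-179.8, 0.7, 81.6]
force: [-5.1, -15.6, 8.0]
grip_width: 0.0004
grasp_force: 8.3
```

The force along the groove has risen from about 11.8 N to 16.2 N, so the pin is pressed with about 4 N, roughly 1–1.5 mm in. Backing off slowly.

>>> step_arm --delta_pos '[[-0.01,0,0],[-0.02,0,0],[-0.03,0,0],[-0.04,0,0],[-0.06,0,0],[-0.1,0,0],[-0.15,0,0],[-0.2,0,-0.05],[-0.25,0,-0.2],[-0.25,0,-0.4],[-0.25,0,-0.6],[-0.45,0,-0.6],[-0.7,0,-0.6],[-0.9,0,-0.6],[-0.9,0,-0.6]]' --rot '[[0,0,0],[0,0,0],[0,0,0],[0,0,0],[0,0,0],[0,0,0],[0,0,0],[0,0,0],[0,0,0],[0,0,0],[0,0,0],[0,0,0],[0,0,0],[0,0,0],[0,0,0]]' --gripper '[-1,-1,-1,-1,-1,-1,-1,-1,-1,-1,-1,-1,-1,-1,-1]'

```text
time_s: 31.22
tool_pos: [0.5423, -0.0488, 0.1805]
tool_rot: [180.0, 0.1, 81.4]
force: [0.3, 0.4, -0.3]
grip_width: 0.0004
grasp_force: 0.0
```

Run:
```python
from cell import env, viewer
import cv2, numpy as np
o=env.get_obs(); print(o["time_s"],o["tool_pos"],o["force"])
ims=[]
for n,b in(("top",(85,195,245,280)),("side",(145,115,255,240))):
    c=viewer.read_camera(n); ims.append(cv2.resize(c["img"][b[1]:b[3],b[0]:b[2]],(400,int(400*(b[3]-b[1])/(b[2]-b[0]))),interpolation=cv2.INTER_CUBIC))
ims[0]=cv2.copyMakeBorder(ims[0],0,ims[1].shape[0]-ims[0].shape[0],0,0,cv2.BORDER_CONSTANT)
cv2.imwrite("pics/fin.png",np.hstack(ims)[:,:,::-1])
```

```text
31.225 [ 0.54233737 -0.04877221  0.18053926] [ 0.33515083  0.35153026 -0.33951077]
```

View pics/fin.png

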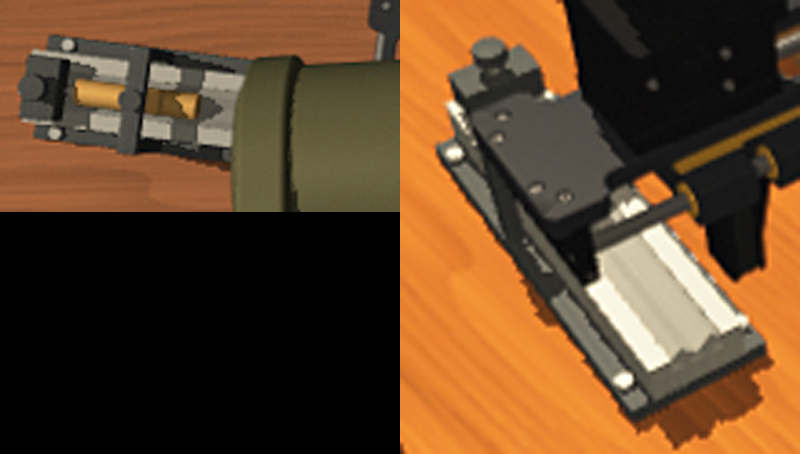

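The rod lies seated under the bridge (left panel, columns 76–200) with its end at the pin head, and the robot is clear.

```bash
python3 -c "
from cell import env
print(env.sign_off())"
```

```text
the job is handed in; nothing more can be done
None
```

I handed the job in at about 31 s: the long rod is in the groove under the shoe and was left pressing the pin in about 1 mm (an estimated 4 N, judged from the push force), the gripper is clear, and the short rod was not touched.

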